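# Seat the rectangular test blank in the nest of the torque bench

### The arm

A 6-joint arm with a two-finger parallel gripper is mounted at the origin on the work surface. World frame = base frame: x ahead of the robot, y to its left, z up, the work surface at z = 0. Lengths are in mm, angles in rad, forces in N, time in s.
With the tool pointing down it reaches from about 350 to 775 mm from the base axis. Payload 7.3 kg.
Tool frame: the origin (TCP) lies midway between the tips of the shut fingers; the grasp point (between the pads) lies 19 mm behind it; x points along the fingers, z is the direction in which the jaws open and shut, and the axes are right-handed (so a half turn about x gives the same grasp; the last joint's range is limited). The gripper opens to 92 mm and grips with 3 to 60 N. Pads are 19 mm wide; open, the fingers measure 130 mm over their backs; the gripper's body (75 mm by 190 mm) begins 47 mm behind the grasp point.
Start: joints at [-1.463, 0.342, 1.524, -0, 1.275, -0.146], TCP at [131.841, -508.196, 226.741] pointing down, gripper open.
Joint ranges: [-2.53, 2.53], [-0.77, 2.02], [0.04, 2.7], [-1, 4.14], [0.28, 2.66], [-3.11, 3.11]. Speed limits (rad/s): [2.57, 2.57, 3.14, 3.14, 3.14, 3.14].

### API

Orientations are given as [roll, pitch, yaw] about the fixed x, y, z axes, in that order (R = Rz(yaw) Ry(pitch) Rx(roll)).
In Python, from plant import monitor, optics, close_job gives the robot as it stands.
- The arm moves only by the tool send_rows, never from a script. Its argument "commands" is a list that holds one entry, the list of rows, each a list of 5 numbers: the shift along the tool's x, y, z in m, then the turn about the tool's x in degrees, then the finger opening in m, from 0 to 0.0918. A call has 1 to 10 rows; each row shifts and turns the pose as measured when the row begins, along the tool's axes as they then stand; what a row does not reach is not made up. A row lasts 1/12 s, in which the tool goes at most 41.7 mm and 7.16 degrees, less where a joint would pass 70% of its speed; a pose out of reach is approached as far as the arm can. A call with a gripper value outside its range is refused whole. The fingers move at their own pace and stop on an object; the grip force is fixed at half the most. Time passes only in rows, so rows that do not move let the fingers close. It gives the time, the measured TCP pose, the force and the opening at its end, in the units of the state.
- monitor.get_obs(): the state, without advancing time (a new reading comes with each control period).
- optics.capture(name): name is "scene" or "side" or "wrist"; returns a dict with "color" (384x512x3 uint8, blue, green, red), "camera_matrix" (3x3 intrinsics, pixels), "k1" (the pictures are not rectified: a ray, as slopes to the right and down, at radius r is drawn at 1 + k1 r^2 times it, then the intrinsics apply), "camera_from_world" (4x4, takes a point from world to camera coordinates); the wrist camera has in their place "T_tool_cam" (4x4, takes a point from camera to tool coordinates, whose origin is the TCP and whose axes are the tool frame's). Camera axes: x right, y down, z forward; pixel columns grow to the right and rows downward; lengths in mm; the calibration is good to about 2 mm. A picture is of the moment at which its call begins: read the wrist's pose just before it. There is no depth.
- close_job(): hands the job in, once; it reports no verdict.
The state is a dict: "time": time; "joint_positions": joint angles; "dq": joint speeds; "tau": joint torques, N m; "tool_pos": TCP position; "tcp_rot": TCP orientation; "contact_force": force on the tool from outside, world axes, zero at the start; "moment": the same for the moment, N m; "grip_width": finger opening in mm.
Only numpy, scipy, OpenCV 4.12 (cv2) and the standard library are available. Lean on these libraries where they do the work, as an engineer would, in place of code of your own. Each camera call takes 0.05 s, during which the arm holds its last target.

### The job

Take the rectangular steel blank out of the rack, lay it down flat on the rubber mat and let go of it. Then take it up again by its side edges, carry it level to the torque bench and set it fully home, flat and square, in the matching recess of the steel plate on the carriage, and let go. Leave the round and the square blank in the rack and the dark adaptor on the table undisturbed.

Things in the scene. Friction and masses are not known exactly. Their poses are not given: they have to be found in the camera images.
- blank: The rectangular steel blank: 60 mm (own x) by 18 mm thick (own y) by 44 mm (own z), about 0.37 kg. It starts standing in one of the three slots of the rack, z up, its 60 x 44 mm faces looking along the rack's y. Origin: middle of the 60 x 18 mm face it first stands on. Lying flat, its y axis is vertical (either way up is right).
- blank_center (a point): The centre of the rectangular blank's volume (22 mm above the body origin along its z); axes as the blank's.
- rack: Wooden rack fixed to the table, 92 mm (x) by 236 mm (y) by 28 mm high, origin at the centre of its underside. Three upright slots at y = -76, 0 and +76 mm, each 18 mm deep (floor 10 mm above the table), 64.5 mm long in x, 20.5 mm wide in y, with one blank each; which is where varies. The rectangular one's top is 54 mm above the table.
- mat: Grey rubber mat fixed to the table, 190 mm (x) by 150 mm (y), 3 mm thick, origin at the centre of its underside. Clear of things at the start. The blank may be stood on it on edge and tipped over.
- carriage: Torque-bench carriage, fixed: aluminium base 290 mm long (x), 116 mm wide (y), rods along x, black handwheel at the -x end 80 mm high. Origin: centre of its underside, on the table. On it, between dark rails at y = +/-52 mm (tops 52 mm up), is clamped a steel plate 110 mm (x) by 90 mm (y), its flat top 56 mm above the table, with the recess for the blank in its middle.
- plate_mid (a point): Point fixed on the carriage's axis (x = y = 0 of the carriage, 56 mm up), axes as the carriage's. The recess, 62 mm (x) by 46 mm (y), 8 mm deep, 1.5 mm bevel at its mouth, has y = 0 but lies anywhere from -7 to +7 mm along x from here: where is not reported, it must be seen or felt. The plate does not move when pushed. A seated blank stands 10 mm proud, its centre 57 mm above the table.
- disc: Round steel blank, 52 mm diameter, 18 mm thick, standing on its rim in a slot of the rack (origin at its lowest point). Not to be disturbed.
- square: Square steel blank, 46 x 46 mm, 18 mm thick, standing in a slot of the rack (origin at the middle of its underside). Not to be disturbed.
- adaptor: Dark steel square-drive adaptor, 34 mm diameter, 54 mm high, standing loose beyond the mat (origin at the centre of its underside). Not to be disturbed.
Things that resemble listed ones, but are neither listed nor needed, are in the scene too. What is shaped like the blank but green or purple is not meant.

How it is judged (in metres and radians):
On the way, in this order (a step that is already met when the one before it is completed fails the run):
1. the rectangular blank lies flat on the mat, let go of (angle between the y axis of blank and the z axis of mat, either way round below 0.06 rad and z of blank_center in the frame of mat below 0.015 m and x of blank_center in the frame of mat between -0.095 and 0.095 m and y of blank_center in the frame of mat between -0.075 and 0.075 m and contact force between the fingers and blank below 0.1 N and linear speed of blank below 0.02 m/s), for 0.2 s.
2. the blank is taken up again by its side edges and held level, clear of the nest plate (angle between the y axis of blank and the z axis of mat, either way round below 0.3 rad and height (world z) of blank_center above 0.072 m and contact force between the fingers and blank above 2 N), for 0.1 s.
At the end, for the whole second after the job is handed in: The blank rests released at the bottom of the recess: its centre 53 to 59 mm above the carriage's underside, within 10 mm of the carriage's origin along its x and 4 mm along its y, flat within 0.05 rad, long side along the carriage's x within 0.08 rad, at rest (z of blank_center in the frame of carriage between 0.053 and 0.059 m and x of blank_center in the frame of carriage between -0.01 and 0.01 m and y of blank_center in the frame of carriage between -0.004 and 0.004 m and angle between the y axis of blank and the z axis of carriage, either way round below 0.05 rad and angle between the x axis of blank and the x axis of carriage, either way round below 0.08 rad and linear speed of blank below 0.01 m/s); the robot touches nothing.
It fails at once if the round blank is disturbed (moved over 15 mm) (distance of disc from where it was at the start of the episode above 0.015 m).
It fails at once if the square blank is disturbed (moved over 15 mm) (distance of square from where it was at the start of the episode above 0.015 m).
It fails at once if the adaptor is disturbed (moved over 15 mm) (distance of adaptor from where it was at the start of the episode above 0.015 m).
It also fails if it takes over 64 s, if anything falls off the work surface, if the arm or the gripper's body presses on something with over 40 N, if the wrist force passes 120 N, or if a joint passes its speed limit or range.

## Working session

There is one attempt and no reset: what is moved stays moved. The work goes in short steps, Python scripts to look and compute and a tool call to move; the robot and the scene stay as the last step left them, time stands still between calls to the robot, and variables do not carry over. Pictures are saved under pics/ and viewed, and the job is handed in when it is done.

Besides the shell and the picture viewer there is one more tool, called by a JSON object that holds its "op" and its "data", one argument or row to a line. send_rows: Moves the arm, as the interface text tells. Its arguments: {"type":"object","properties":{"commands":{"type":"array","items":{"type":"array","items":{"type":"array","items":{"type":"number"}}}}},"required":["commands"]}

```bash
ls; mkdir -p pics
python3 - <<'E'
from plant import monitor, optics
import cv2
print(monitor.get_obs())
for n in ("scene","side","wrist"):
    d=optics.capture(n); cv2.imwrite(f"pics/{n}0.png",d["color"])
    print({k:v for k,v in d.items() if k!="color"})
E
```

```text
pics
{'time': 0.0, 'joint_positions': array([-1.46304122e+00,  3.42708814e-01,  1.52504949e+00, -1.91075336e-06,
        1.27539148e+00, -1.46014416e-01]), 'dq': array([-2.46453409e-04,  5.85600192e-05,  2.67510026e-04, -1.24084389e-03,
       -3.23316558e-04, -1.27144844e-04]), 'tau': array([ 2.95395446e-03, -4.31244206e+01, -2.44215006e+01,  7.19854049e-02,
        5.60346083e-02, -1.53154861e-04]), 'tool_pos': array([ 131.77155516, -507.75954534,  226.04085225]), 'tcp_rot': array([2.99675163, 1.5692392 , 1.67972539]), 'contact_force': array([-0.19071209,  1.42331552,  0.27561587]), 'moment': array([-0.00310357, -0.00816033,  0.00366398]), 'grip_width': 91.94929924807403}
{'camera_matrix': array([[368.39916853,   0.        , 258.72230174],
       [  0.        , 368.39916853, 190.98632565],
       [  0.        ,   0.        ,   1.        ]]), 'k1': -0.09704931986818391, 'camera_from_world': array([[-3.72648042e-01,  9.27764571e-01,  1.96554448e-02,
         1.56008044e+02],
       [ 6.13224935e-01,  2.62096113e-01, -7.45158243e-01,
        -3.03431295e+02],
       [-6.96483034e-01, 
[... 569 characters left out ...]
2143436e-01, -5.90393090e-01,
         9.19820579e+02],
       [ 0.00000000e+00,  0.00000000e+00,  0.00000000e+00,
         1.00000000e+00]])}
{'camera_matrix': array([[323.72362467,   0.        , 256.14415629],
       [  0.        , 323.72362467, 192.4747847 ],
       [  0.        ,   0.        ,   1.        ]]), 'k1': -0.030673746174083315, 'T_tool_cam': array([[ 6.54512358e-04, -2.88007153e-01,  9.57628034e-01,
        -1.58515017e+02],
       [ 1.68913080e-03, -9.57626554e-01, -2.88007863e-01,
         7.99369632e+01],
       [ 9.99998359e-01,  1.80606372e-03, -1.40296660e-04,
        -1.10082729e-01],
       [ 0.00000000e+00,  0.00000000e+00,  0.00000000e+00,
         1.00000000e+00]])}
```

View pics/scene0.png

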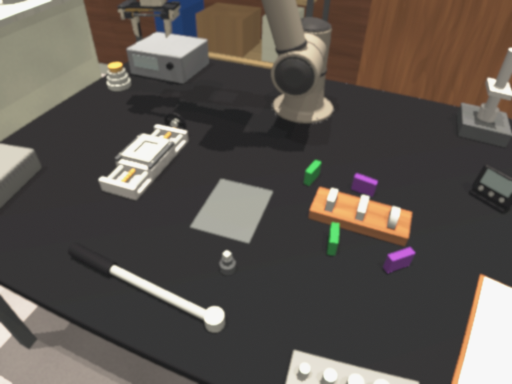

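View pics/side0.png

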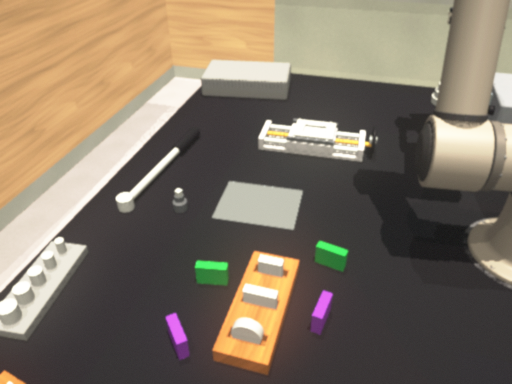

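View pics/wrist0.png

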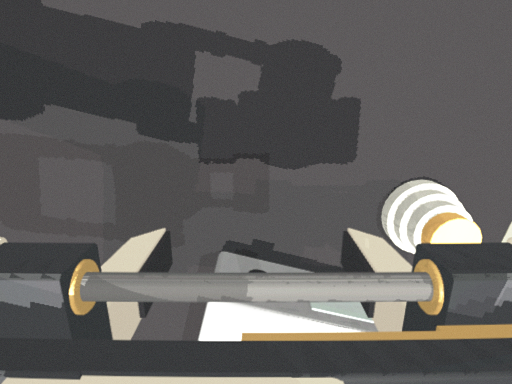

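The side view shows the rack (orange) at about (260,305): the disc near (248,330), a wider blank at (260,296) and a narrower one at (270,265). The mat is at (258,204), the carriage at (313,138) and the adaptor at (180,200). I'll zoom in and measure these.

```bash
cat > h.py <<'E'
import numpy as np, cv2
from scipy.spatial.transform import Rotation as R
from plant import monitor, optics
def dist(d): return np.array([d["k1"],0,0,0,0.])
def ray(d,uv,T=None):
    """T: world_from_cam; returns origin, dirs"""
    uv=np.atleast_2d(np.array(uv,float))
    p=cv2.undistortPointsIter(uv[:,None],d["camera_matrix"],dist(d),None,None,(3,100,1e-10))[:,0]
    if T is None: T=np.linalg.inv(d["camera_from_world"])
    v=np.c_[p,np.ones(len(p))]@T[:3,:3].T
    return T[:3,3],v
def onz(d,uv,z,T=None):
    o,v=ray(d,uv,T); return o+v*((z-o[2])/v[:,2])[:,None]
def tool(o):
    T=np.eye(4);T[:3,:3]=R.from_euler('xyz',o["tcp_rot"]).as_matrix();T[:3,3]=o["tool_pos"];return T
def wristT(d,o): return tool(o)@d["T_tool_cam"]
def proj(d,P,T=None):
    M=d["camera_from_world"] if T is None else np.linalg.inv(T)
    P=np.atleast_2d(np.array(P,float))
    return cv2.projectPoints(P[:,None],cv2.Rodrigues(M[:3,:3])[0],M[:3,3],d["camera_matrix"],dist(d))[0][:,0]
def cap(n,name):
    o=monitor.get_obs(); d=optics.capture(n); cv2.imwrite(f"pics/{name}.png",d["color"])
    np.savez(f"pics/{name}.npz",T=(wristT(d,o) if n=="wrist" else np.linalg.inv(d["camera_from_world"])),**d)
    return d,o
def crop(img,x0,y0,x1,y1,f,name):
    cv2.imwrite(f"pics/{name}.png",cv2.resize(img[y0:y1,x0:x1],None,fx=f,fy=f,interpolation=cv2.INTER_CUBIC))
E
python3 - <<'E'
from h import *
s,_=cap("scene","scene1"); t,_=cap("side","side1")
crop(s["color"],300,150,420,270,5,"scene1_rack"); crop(t["color"],210,240,310,375,4,"side1_rack")
crop(s["color"],95,110,195,200,7,"scene1_car"); crop(t["color"],250,110,380,165,6,"side1_car")
for n,d in(("scene",s),("side",t)):
    hsv=cv2.cvtColor(d["color"],cv2.COLOR_BGR2HSV)
    m=cv2.inRange(hsv,(5,150,100),(20,255,255))
    cs=max(cv2.findContours(m,0,2)[0],key=cv2.contourArea)
    print(n,"rack",cv2.minAreaRect(cs),cv2.approxPolyDP(cs,4,True)[:,0].tolist())
    print(onz(d,cv2.approxPolyDP(cs,4,True)[:,0],28).round(0).tolist())
    c=d["color"].astype(int)
    px={"scene":(235,208),"side":(258,204)}[n]
    ff=cv2.floodFill(d["color"].copy(),None,px,(0,0,255),(6,)*3,(6,)*3,8|cv2.FLOODFILL_FIXED_RANGE)
    m=(ff[1]==np.array([0,0,255])).all(2).astype(np.uint8)
    cs=max(cv2.findContours(m,0,2)[0],key=cv2.contourArea)
    q=cv2.approxPolyDP(cs,6,True)[:,0]
    P=onz(d,q,3);print(n,"mat",q.tolist(),P.round(0).tolist(),P.mean(0))
E
```

```text
scene rack ((358.378173828125, 223.93838500976562), (98.76060485839844, 1.8199782371520996), 15.5241117477417) [[311, 210], [406, 237]]
[[527.0, 180.0, 28.0], [527.0, 408.0, 28.0]]
scene mat [[221, 181], [193, 225], [248, 240], [270, 192]] [[489.0, -83.0, 3.0], [663.0, -72.0, 3.0], [654.0, 68.0, 3.0], [479.0, 56.0, 3.0]] [571.21011045  -7.70018836   3.        ]
side rack ((254.98321533203125, 309.0576171875), (59.36000442504883, 119.64000701904297), 16.260204315185547) [[254, 251], [213, 351], [216, 360], [267, 373], [298, 260], [284, 257], [297, 262], [271, 333], [255, 345], [229, 334], [248, 269], [256, 272], [256, 263], [250, 268], [255, 252], [262, 252]]
[[528.0, 177.0, 28.0], [527.0, 413.0, 28.0], [517.0, 427.0, 28.0], [435.0, 426.0, 28.0], [438.0, 178.0, 28.0], [466.0, 177.0, 28.0], [439.0, 183.0, 28.0], [447.0, 355.0, 28.0], [466.0, 384.0, 28.0], [513.0, 376.0, 28.0], [525.0, 227.0, 28.0], [508.0, 231.0, 28.0], [515.0, 208.0, 28.0], [522.0, 224.0, 28.0], [525.0, 179.0, 28.0], [512.0, 175.0, 28.0]]
side mat [[214, 215], [292, 227], [300, 192], [233, 182]] [[657.0, 64.0, 3.0], [476.0, 56.0, 3.0], [485.0, -77.0, 3.0], [657.0, -73.0, 3.0]] [568.66615027  -7.61456336   3.        ]
```

View pics/scene1_rack.png

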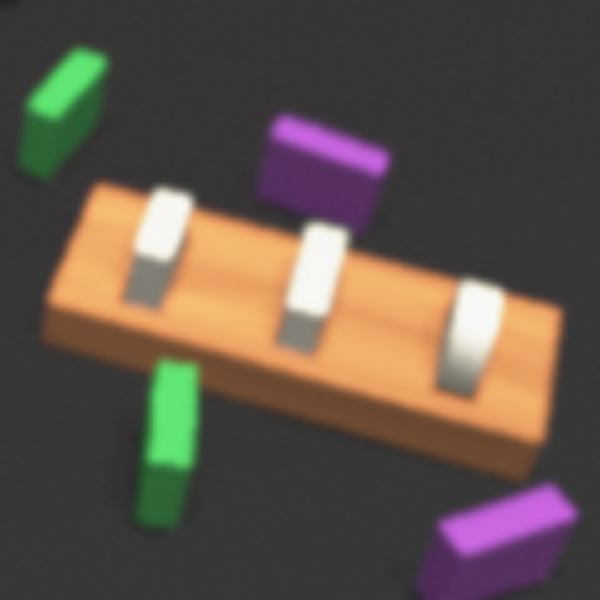

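View pics/side1_rack.png

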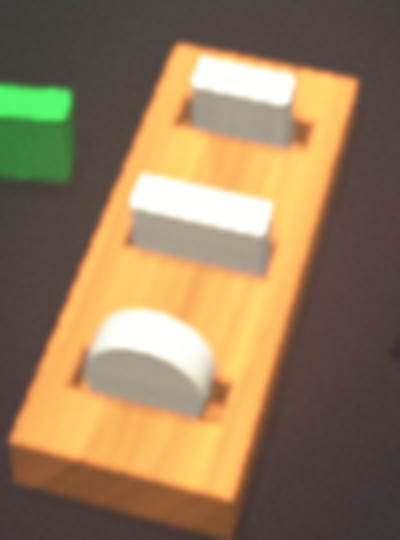

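View pics/scene1_car.png

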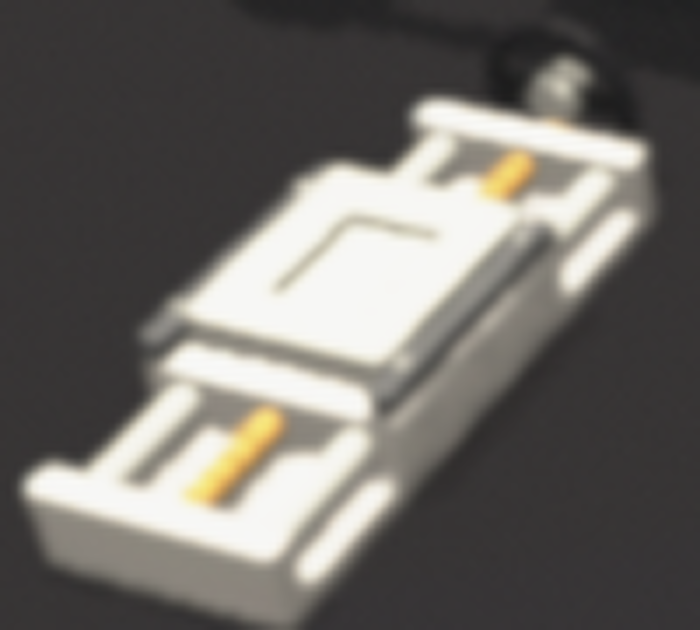

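View pics/side1_car.png

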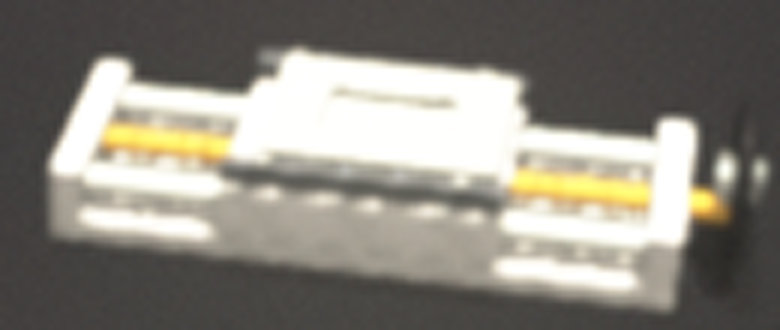

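The middle blank is the wide one, which makes it the rectangular blank; the narrower square is behind it and the disc in front. Next I'll measure its corners, the rack yaw and the carriage pose.

Run:
```python
from h import *
s=dict(np.load("pics/scene1.npz")); t=dict(np.load("pics/side1.npz"))
o=monitor.get_obs(); print("tool axes\n",tool(o)[:3,:3].round(3))
# blank tops in side: white-ish mask, in rack area
for n,d,(x0,y0,x1,y1) in (("side",t,(215,245,300,350)),("scene",s,(315,180,415,235))):
    g=cv2.cvtColor(d["color"],cv2.COLOR_BGR2HSV)
    m=np.zeros(g.shape[:2],np.uint8); m[y0:y1,x0:x1]=cv2.inRange(g,(0,0,205),(180,60,255))[y0:y1,x0:x1]
    for c in cv2.findContours(m,0,2)[0]:
        if cv2.contourArea(c)<30: continue
        r=cv2.boxPoints(cv2.minAreaRect(c)); M=cv2.moments(c); ce=[M["m10"]/M["m00"],M["m01"]/M["m00"]]
        P=onz(d,r,54); 
        print(n,"c",np.round(ce,1),onz(d,ce,54).round(1),"edges",np.linalg.norm(np.diff(P,axis=0),axis=1).round(1))
        print(P[:,:2].round(0).tolist())
# carriage: bright mask
for n,d,(x0,y0,x1,y1) in (("side",t,(250,110,380,165)),("scene",s,(95,110,190,200))):
    g=cv2.cvtColor(d["color"],cv2.COLOR_BGR2HSV)
    print(n)
# manual plate corners (crop coordinates)
sc=np.array([[335,165],[525,210],[375,360],[185,318]])/7+[95,110]
P=onz(s,sc,56); print("plate scene",P.round(1).tolist(),P.mean(0),np.linalg.norm(np.diff(P,axis=0),axis=1))
si=np.array([[290,52],[522,80],[505,187],[250,160]])/6+[250,110]
P=onz(t,si,56); print("plate side",P.round(1).tolist(),P.mean(0),np.linalg.norm(np.diff(P,axis=0),axis=1))
rs=np.array([[350,220],[435,238],[278,292]])/7+[95,110]
print("recess lines scene bevel z56",onz(s,rs,56).round(1).tolist())
# adaptor
print("adaptor", onz(t,[[180,200]],27),onz(s,[[228,262]],27))
```

```text
tool axes
 [[-0.     0.968  0.251]
 [ 0.001  0.251 -0.968]
 [-1.     0.    -0.001]]
side c [248.9 324.9] [[480.6 368.3  54. ]] edges [27.7 49.4 27.1]
[[504.0, 381.0], [506.0, 353.0], [457.0, 357.0], [456.0, 384.0]]
side c [260. 291.] [[482.4 295.3  54. ]] edges [21.6 62.  21. ]
[[512.0, 306.0], [515.0, 285.0], [453.0, 285.0], [451.0, 306.0]]
side c [270.3 260. ] [[484.1 217.6  54. ]] edges [22.2 48.2 21.8]
[[506.0, 228.0], [509.0, 207.0], [461.0, 206.0], [459.0, 228.0]]
scene c [394.8 213.6] [[488.5 370.5  54. ]] edges [51.7 21.  51.7]
[[517.0, 360.0], [465.0, 360.0], [463.0, 381.0], [515.0, 380.0]]
scene c [362.9 203.6] [[484.2 293.7  54. ]] edges [61.9 20.1 61.6]
[[514.0, 284.0], [452.0, 284.0], [452.0, 304.0], [514.0, 303.0]]
scene c [332.1 194.6] [[482.  217.5  54. ]] edges [49.9 20.3 49.4]
[[505.0, 208.0], [456.0, 208.0], [459.0, 228.0], [508.0, 227.0]]
side
scene
plate scene [[440.4, -362.3, 56.0], [438.1, -269.2, 56.0], [548.0, -267.3, 56.0], [554.5, -352.6, 56.0]] [ 495.24733603 -312.84719691   56.        ] [ 93.10950498 109.90067335  85.54423061]
plate side [[549.8, -357.9, 56.0], [437.9, -358.9, 56.0], [431.3, -255.4, 56.0], [545.7, -248.8, 56.0]] [ 491.18571572 -305.25124208   56.        ] [111.9764351  103.6955935  114.53591394]
recess lines scene bevel z56 [[472.4, -332.0, 56.0], [469.7, -292.2, 56.0], [525.8, -329.0, 56.0]]
adaptor [[740.845979    61.31818991  27.        ]] [[745.35916839  60.94469213  27.        ]]
```

The two views agree. The rectangular blank's centre is at about (483.5, 294.5) with yaw about 0, and its top measures about 61 x 20 (it should be 60 x 18, and the rest is blur). The plate is near (494,-312). I'll fly over the plate first for a close wrist look, since it's on the way.

{"op": "send_rows", "data": {
  "commands": [
    [[0, 0, 0, 7, 0.0918], [0, 0, 0, 7, 0.0918], [0, 0.03, -0.017, 0.5, 0.0918], [0, 0.035, -0.019, 0, 0.0918], [0, 0.035, -0.019, 0, 0.0918], [0, 0.035, -0.019, 0, 0.0918], [0, 0.035, -0.019, 0, 0.0918], [0, 0.035, -0.019, 0, 0.0918], [0, 0.035, -0.019, 0, 0.0918], [0, 0.035, -0.019, 0, 0.0918]]
  ]
}}

```text
time: 1.08
tool_pos: [412.6, -360.0, 224.6]
tcp_rot: [-1.63, 1.568, 3.055]
contact_force: [0.7, -2.1, 0.6]
grip_width: 91.7
```

{"op": "send_rows", "data": {
  "commands": [
    [[0.02, 0.02, -0.012, 0, 0.0918], [0.025, 0.02, -0.012, 0, 0.0918], [0.025, 0.02, -0.012, 0, 0.0918], [0.025, 0.017, -0.012, 0, 0.0918], [0, 0, 0, 0, 0.0918], [0, 0, 0, 0, 0.0918]]
  ]
}}

```text
time: 1.58
tool_pos: [502.5, -306.2, 126.4]
tcp_rot: [0.661, 1.568, -0.927]
contact_force: [-0.6, -0.8, 0.8]
grip_width: 92.0
```

Run:
```python
from h import *
d,o=cap("wrist","w1"); print(o["time"],o["tool_pos"],tool(o)[:3,:3].round(4),o["dq"].round(3))
crop(d["color"],150,80,370,270,3.4,"w1c")
```

```text
1.5833 [ 502.46024369 -306.23753036  126.43861039] [[ 0.0019  0.9999 -0.0167]
 [-0.0026 -0.0166 -0.9999]
 [-1.      0.002   0.0025]] [ 0.035  0.049  0.027  0.013 -0.017  0.013]
```

View pics/w1.png

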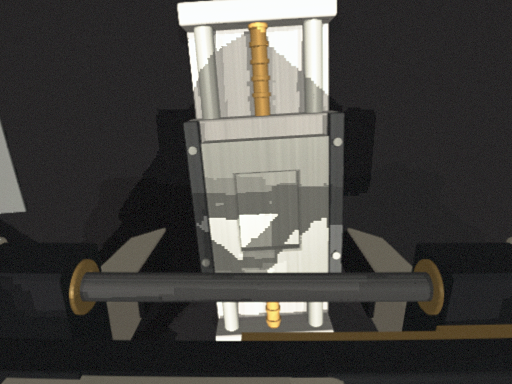

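View pics/w1c.png

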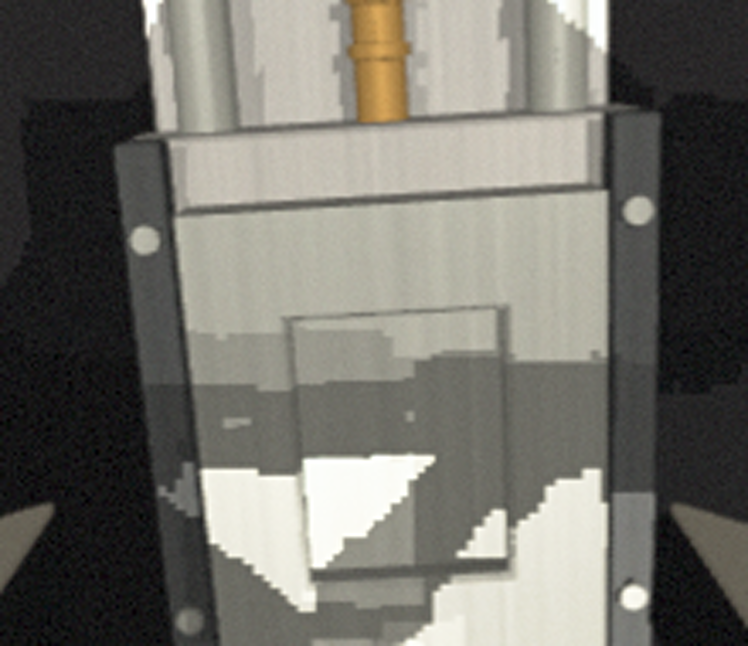

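The wrist view shows the plate and recess clearly. In the 3.4x crop, the recess mouth corners are about (284,318), (509,306), (515,572) and (312,580), and the plate's +x corners are (180,212) and (605,187). I'll turn these into positions.

Run:
```python
from h import *
d=dict(np.load("pics/w1.npz"));T=d["T"]
f=lambda L:np.array(L,float)/3.4+[150,80]
q=f([[284,318],[509,306],[515,574],[310,581]])
P=onz(d,q,56,T);print("recess",P[:,:2].round(1).tolist(),P.mean(0).round(1),np.linalg.norm(np.diff(P,axis=0),axis=1).round(1))
q=f([[180,212],[605,187],[607,640],[216,640]])
P=onz(d,q,56,T);print("plate",P[:,:2].round(1).tolist(),np.linalg.norm(np.diff(P,axis=0),axis=1).round(1))
q=f([[145,240],[638,210],[634,597],[190,621]])
P=onz(d,q,54,T);print("screws",P[:,:2].round(1).tolist(),P.mean(0).round(1))
q=f([[150,150],[630,120]]); 
# intensity profiles along rows / cols for line refinement
g=cv2.cvtColor(d["color"],cv2.COLOR_BGR2GRAY)
for c in (240,250,260,270,285): print("col",c,g[165:182,c].tolist(),g[240:256,c].tolist())
for r in (180,190,200,215,230): print("row",r,g[r,228:246].tolist(),g[r,292:304].tolist())
```

```text
recess [[528.1, -289.7], [530.0, -337.7], [467.1, -340.6], [466.1, -293.5]] [ 497.8 -315.4   56. ] [48.  63.  47.1]
plate [[551.1, -268.9], [554.9, -357.1], [449.6, -362.7], [451.1, -271.1]] [ 88.3 105.5  91.6]
screws [[545.0, -260.8], [549.8, -364.7], [459.6, -368.9], [455.1, -264.9]] [ 502.4 -314.8   54. ]
col 240 [181, 178, 179, 177, 176, 179, 174, 166, 142, 164, 180, 173, 154, 151, 150, 154, 152] [186, 189, 191, 201, 193, 198, 203, 191, 197, 202, 202, 215, 222, 228, 246, 247]
col 250 [178, 180, 181, 175, 181, 181, 176, 150, 141, 172, 176, 172, 150, 150, 148, 148, 149] [240, 237, 166, 143, 144, 148, 144, 106, 92, 96, 100, 136, 144, 144, 147, 148]
col 260 [176, 179, 176, 177, 176, 176, 162, 130, 167, 174, 170, 168, 149, 151, 149, 150, 147] [148, 148, 147, 144, 151, 144, 132, 95, 86, 98, 117, 135, 138, 146, 145, 143]
col 270 [178, 171, 175, 173, 175, 171, 128, 160, 179, 182, 183, 180, 180, 179, 181, 178, 179] [152, 150, 146, 145, 146, 148, 112, 92, 91, 104, 139, 141, 142, 148, 148, 152]
col 285 [178, 179, 178, 178, 177, 136, 154, 176, 179, 178, 174, 175, 178, 175, 175, 174, 174] [10
[... 165 characters left out ...]
51, 151] [175, 180, 178, 160, 126, 105, 110, 131, 157, 176, 178, 178]
row 190 [151, 152, 150, 149, 146, 147, 136, 124, 120, 142, 153, 149, 151, 152, 154, 151, 151, 152] [108, 105, 108, 108, 103, 94, 88, 101, 100, 106, 113, 108]
row 200 [107, 109, 112, 108, 110, 107, 107, 102, 97, 98, 108, 110, 111, 107, 109, 111, 114, 110] [107, 107, 110, 108, 108, 99, 91, 101, 103, 108, 108, 111]
row 215 [105, 111, 106, 109, 111, 111, 111, 110, 103, 100, 115, 219, 255, 255, 255, 255, 255, 255] [108, 110, 107, 109, 107, 103, 97, 94, 101, 106, 108, 109]
row 230 [236, 238, 240, 240, 241, 240, 240, 239, 236, 229, 216, 184, 211, 253, 252, 252, 251, 252] [107, 110, 180, 238, 238, 230, 177, 105, 97, 102, 106, 109]
```

The wrist-based recess centre is about (498,-315.5), carriage yaw is about +0.046 rad, and the sizes are consistent (63 x 47.5 at the bevelled mouth). Now I'll move to the blank.

{"op": "send_rows", "data": {
  "commands": [
    [[0, 0, -0.03, -1, 0.05], [0, -0.002, -0.04, 0, 0.05], [0, -0.002, -0.041, 0, 0.05], [0, -0.002, -0.041, 0, 0.05], [0, -0.002, -0.041, 0, 0.05], [0, -0.002, -0.041, 0, 0.05], [0, -0.002, -0.041, 0, 0.05], [0, -0.002, -0.041, 0, 0.05], [0, -0.002, -0.041, 0, 0.05], [0, -0.002, -0.041, 0, 0.05]]
  ]
}}

```text
time: 2.47
tool_pos: [488.8, 86.8, 136.2]
tcp_rot: [1.088, 1.542, -0.51]
contact_force: [1.3, 0.6, -0.2]
grip_width: 50.5
```

{"op": "send_rows", "data": {
  "commands": [
    [[0, 0, -0.04, 0, 0.05], [0, 0, -0.04, 0, 0.05], [0, 0, -0.04, 0, 0.05], [0, 0, -0.035, 0, 0.05], [0, 0, -0.025, 0, 0.05], [0, 0, -0.015, 0, 0.05], [0, 0, 0, 0, 0.05]]
  ]
}}

```text
time: 3.05
tool_pos: [497.8, 292.3, 146.4]
tcp_rot: [1.429, 1.525, -0.171]
contact_force: [-0.2, -0.7, 0.7]
grip_width: 49.9
```

Run:
```python
from h import *
o=monitor.get_obs(); print(o["time"],o["tool_pos"],tool(o)[:3,:3].round(4),o["dq"].round(3),o["joint_positions"].round(4))
```

```text
3.05 [497.81410044 292.28716491 146.36759888] [[ 0.0454  0.9985 -0.0301]
 [-0.0079 -0.0298 -0.9995]
 [-0.9989  0.0456  0.0065]] [-0.019 -0.03   0.001 -0.018  0.013 -0.022] [ 0.4123  0.4903  1.5254 -0.0287  1.0876  2.0258]
```

{"op": "send_rows", "data": {
  "commands": [
    [[0, 0, 0, 0, 0.05], [0, 0, 0, 0, 0.05]]
  ]
}}

```text
time: 3.22
tool_pos: [498.9, 291.0, 148.5]
tcp_rot: [1.449, 1.522, -0.152]
contact_force: [0.3, 0.0, 0.2]
grip_width: 49.7
```

Run:
```python
from h import *
o=monitor.get_obs(); print(o["time"],o["tool_pos"],tool(o)[:3,:3].round(4),o["dq"].round(3),o["joint_positions"].round(4))
```

```text
3.2167 [498.85478243 290.97046073 148.5053975 ] [[ 0.0484  0.9984 -0.0304]
 [-0.0074 -0.03   -0.9995]
 [-0.9988  0.0486  0.006 ]] [-0.023 -0.018  0.002 -0.009  0.004 -0.01 ] [ 0.4098  0.4869  1.5248 -0.0294  1.0886  2.024 ]
```

{"op": "send_rows", "data": {
  "commands": [
    [[0, 0, 0, 0, 0.05], [0, 0, 0, 0, 0.05], [0, 0, 0, 0, 0.05], [0, 0, 0, 0, 0.05]]
  ]
}}

```text
time: 3.55
tool_pos: [500.2, 286.0, 150.2]
tcp_rot: [1.447, 1.52, -0.16]
contact_force: [-0.5, -0.2, -1.5]
grip_width: 49.9
```

Run:
```python
from h import *
o=monitor.get_obs(); print(o["time"],o["tool_pos"],tool(o)[:3,:3].round(4),o["dq"].round(3),o["joint_positions"].round(4))
```

```text
3.55 [500.24970267 286.02249582 150.15308603] [[ 0.0498  0.9981 -0.0366]
 [-0.0081 -0.0363 -0.9993]
 [-0.9987  0.0501  0.0062]] [-0.018 -0.006  0.007 -0.002 -0.001 -0.002] [ 0.4014  0.4825  1.5275 -0.0303  1.0891  2.0221]
```

A small tilt (about 3°) crept in about the jaw axis. That's tolerable, but I'll track it. Here's a helper that turns world targets into tool-axis shifts.

```bash
cat >> h.py <<'E'
def go(P=None,jaw=None):
    """print needed shift in tool axes (m) to world TCP P, and turn for tool z to head along angle jaw (rad, mod pi)"""
    o=monitor.get_obs();T=tool(o);A=T[:3,:3]
    print("t",round(o["time"],2),"pos",o["tool_pos"].round(1),"xaxis",A[:,0].round(3),"zhead",round(float(np.arctan2(A[1,2],A[0,2])),4),"F",o["contact_force"].round(1),"w",round(o["grip_width"],1),"q6",o["joint_positions"][5].round(2),"dq",np.abs(o["dq"]).max().round(3))
    if P is not None: print("shift tool m",(A.T@(np.array(P)-o["tool_pos"])/1000).round(4))
    if jaw is not None:
        e=np.arctan2(A[1,2],A[0,2])-jaw; e=(e+np.pi/2)%np.pi-np.pi/2
        print("turn deg",round(np.degrees(e),2))
E
python3 - <<'E'
from h import *
d,o=cap("wrist","w2"); go([483.4,294.5,85],-np.pi/2)
crop(d["color"],100,40,420,270,2.4,"w2c")
E
```

```text
t 3.6 pos [500.2 286.  150.1] xaxis [ 0.05  -0.008 -0.999] zhead -1.6074 F [-0.4  0.7  0.4] w 49.9 q6 2.02 dq 0.008
shift tool m [ 0.0641 -0.0204 -0.0083]
turn deg -2.1
```

View pics/w2c.png

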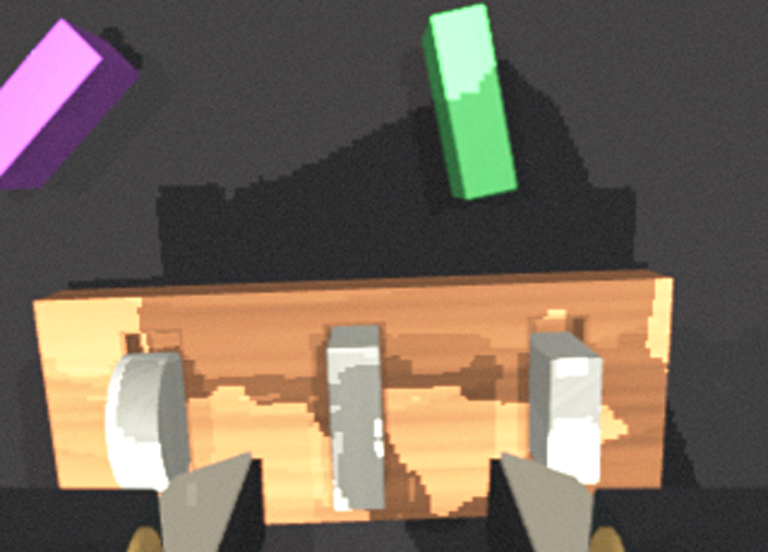

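The rectangular blank's top face is at crop corners (328,346), (380,345), (384,508) and (333,510). The disc is to its left and the square to its right.

Run:
```python
from h import *
d=dict(np.load("pics/w2.npz"))
P=onz(d,np.array([[328,346],[380,345],[384,508],[333,510]])/2.4+[100,40],54,d["T"])
print(P.round(1),P.mean(0).round(1),np.linalg.norm(np.diff(P,axis=0),axis=1).round(1))
```

```text
[[515.8 301.5  54. ]
 [515.5 283.8  54. ]
 [455.6 284.4  54. ]
 [455.5 302.7  54. ]] [485.6 293.1  54. ] [17.7 59.9 18.3]
```

{"op": "send_rows", "data": {
  "commands": [
    [[0.01, -0.004, -0.0015, -1, 0.05], [0.015, -0.004, -0.0015, -1, 0.05], [0.015, -0.004, -0.0015, 0, 0.05], [0.015, -0.004, -0.0015, 0, 0.05], [0.008, -0.003, -0.001, 0, 0.05], [0, 0, 0, 0, 0.05]]
  ]
}}

```text
time: 4.1
tool_pos: [485.6, 291.4, 85.0]
tcp_rot: [1.435, 1.518, -0.138]
contact_force: [-0.7, 0.1, 0.1]
grip_width: 49.7
```

Run:
```python
from h import *
go([485,293.3,33],-np.pi/2)
```

```text
t 4.1 pos [485.6 291.4  85. ] xaxis [ 0.053 -0.007 -0.999] zhead -1.574 F [-0.7  0.1  0.1] w 49.7 q6 2.02 dq 0.013
shift tool m [ 0.0519 -0.0034 -0.0023]
turn deg -0.18
```

{"op": "send_rows", "data": {
  "commands": [
    [[0.012, -0.001, -0.001, 0, 0.05], [0.012, -0.001, -0.001, 0, 0.05], [0.012, -0.001, 0, 0, 0.05], [0.01, 0, 0, 0, 0.05], [0.006, 0, 0, 0, 0.05], [0, 0, 0, 0, 0.05]]
  ]
}}

```text
time: 4.6
tool_pos: [488.4, 293.5, 34.0]
tcp_rot: [1.48, 1.513, -0.094]
contact_force: [0.4, -0.3, 0.2]
grip_width: 50.0
```

Run:
```python
from h import *
go([485,293.3,33],-np.pi/2)
d,o=cap("wrist","w3")
```

```text
t 4.6 pos [488.4 293.5  34. ] xaxis [ 0.058 -0.005 -0.998] zhead -1.5744 F [ 0.4 -0.3  0.2] w 50.0 q6 2.02 dq 0.014
shift tool m [ 0.0008 -0.0034  0.0002]
turn deg -0.2
```

View pics/w3.png

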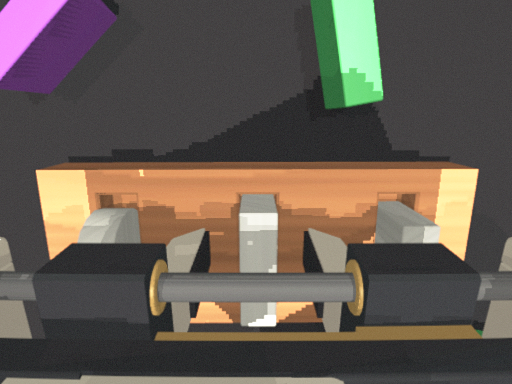

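The blank (column 258) sits midway between the fingers (inner tips at columns 210 and 305). Closing now.

{"op": "send_rows", "data": {
  "commands": [
    [[0, -0.002, 0, 0, 0.04], [0, -0.001, 0, 0, 0.03], [0, 0, 0, 0, 0.01], [0, 0, 0, 0, 0.01], [0, 0, 0, 0, 0.01], [0, 0, 0, 0, 0.01], [0, 0, 0, 0, 0.01]]
  ]
}}

```text
time: 5.23
tool_pos: [486.9, 294.3, 37.3]
tcp_rot: [1.521, 1.508, -0.053]
contact_force: [-0.0, 0.2, -2.1]
grip_width: 17.8
```

Run:
```python
from h import *
go([485,293.3,110],-np.pi/2)
```

```text
t 5.23 pos [486.9 294.3  37.3] xaxis [ 0.063 -0.003 -0.998] zhead -1.5744 F [-0.   0.2 -2.1] w 17.8 q6 2.03 dq 0.002
shift tool m [-0.0727  0.0027  0.0012]
turn deg -0.21
```

Gripped at 17.8 mm. Next I'll lift out, clear the square blank and carry to the mat.

{"op": "send_rows", "data": {
  "commands": [
    [[-0.008, 0, 0, 0, 0.01], [-0.015, 0, 0, 0, 0.01], [-0.02, 0, 0, 0, 0.01], [-0.025, 0.002, 0, 0, 0.01], [-0.02, 0.01, 0.01, 0, 0.01], [0, 0.015, 0.03, 0, 0.01], [0, 0.012, 0.038, 0, 0.01], [0, 0.01, 0.039, 0, 0.01], [0, 0.01, 0.039, 0, 0.01], [0, 0.01, 0.039, 0, 0.01]]
  ]
}}

```text
time: 6.07
tool_pos: [548.5, 100.2, 136.5]
tcp_rot: [1.523, 1.51, -0.038]
contact_force: [0.7, -0.1, -2.5]
grip_width: 17.4
```

Run:
```python
from h import *
go([560,5,45],-np.pi/2); o=monitor.get_obs(); q=o["joint_positions"];print(q.round(4),q[1]+q[2]+q[4])
```

```text
t 6.07 pos [548.5 100.2 136.5] xaxis [ 0.06  -0.002 -0.998] zhead -1.5603 F [ 0.7 -0.1 -2.5] w 17.4 q6 1.61 dq 0.965
shift tool m [0.0922 0.0049 0.0951]
turn deg 0.6
[ 0.0461  0.4562  1.6164 -0.006   1.0089  1.6094] 3.0814911510605287
```

{"op": "send_rows", "data": {
  "commands": [
    [[0, 0, 0, 0, 0.01], [0, 0, 0, 0, 0.01], [0, 0, 0, 0, 0.01]]
  ]
}}

```text
time: 6.32
tool_pos: [550.3, 91.3, 137.6]
tcp_rot: [1.485, 1.509, -0.085]
contact_force: [0.7, 0.7, -3.0]
grip_width: 17.9
```

Run:
```python
from h import *
go([560,5,45],-np.pi/2); o=monitor.get_obs(); q=o["joint_positions"];print(q.round(4),q[1]+q[2]+q[4],o["dq"].round(3))
```

```text
t 6.32 pos [550.3  91.3 137.6] xaxis [ 0.061 -0.005 -0.998] zhead -1.571 F [ 0.7  0.7 -3. ] w 17.9 q6 1.61 dq 0.015
shift tool m [0.0935 0.004  0.0858]
turn deg -0.01
[ 0.0311  0.4549  1.615  -0.0084  1.0106  1.6061] 3.0804774506648256 [-0.004 -0.006  0.005  0.015  0.014  0.008]
```

Carrying with Fz ≈ -3 N, about the blank's weight. Next I'll position over the mat.

{"op": "send_rows", "data": {
  "commands": [
    [[0.015, 0.001, 0.02, 0, 0.01], [0.025, 0.001, 0.025, 0, 0.01], [0.025, 0.001, 0.025, 0, 0.01], [0.02, 0.001, 0.016, 0, 0.01], [0.008, 0, 0, 0, 0.01], [0, 0, 0, 0, 0.01]]
  ]
}}

```text
time: 6.82
tool_pos: [561.2, 11.0, 44.6]
tcp_rot: [1.53, 1.505, -0.03]
contact_force: [0.5, -0.3, -3.5]
grip_width: 17.8
```

Run:
```python
from h import *
go([560,5,30.3],-np.pi/2); t,_=cap("side","side2"); crop(t["color"],180,120,330,240,5,"side2c")
```

```text
t 6.82 pos [561.2  11.   44.6] xaxis [ 0.066 -0.002 -0.998] zhead -1.5599 F [ 0.5 -0.3 -3.5] w 17.8 q6 1.43 dq 0.013
shift tool m [ 0.0142 -0.0022  0.0059]
turn deg 0.62
```

View pics/side2c.png

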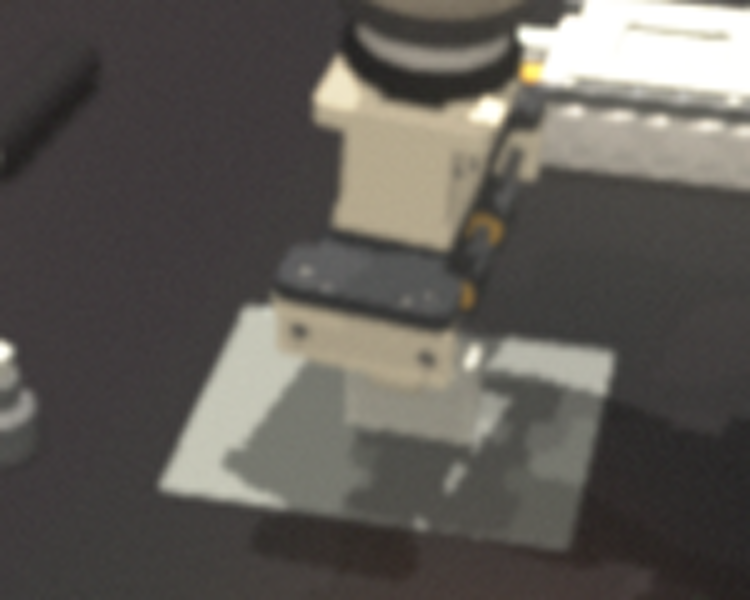

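The blank is held upright over the mat, level with its bottom edge at about (360-480, 430) in the crop. Lowering.

{"op": "send_rows", "data": {
  "commands": [
    [[0.006, -0.001, 0, 0, 0.01], [0.006, -0.001, 0, 0, 0.01], [0.002, 0, 0, 0, 0.01], [0, 0, 0, 0, 0.01]]
  ]
}}

```text
time: 7.2
tool_pos: [561.8, 15.8, 33.3]
tcp_rot: [1.531, 1.499, -0.022]
contact_force: [0.4, -0.1, -3.0]
grip_width: 17.7
```

{"op": "send_rows", "data": {
  "commands": [
    [[0.0015, 0, 0, 0, 0.01], [0.0, 0, 0, 0, 0.01]]
  ]
}}

```text
time: 7.37
tool_pos: [562.4, 16.8, 32.5]
tcp_rot: [1.531, 1.498, -0.021]
contact_force: [0.3, -0.2, -3.6]
grip_width: 17.4
```

{"op": "send_rows", "data": {
  "commands": [
    [[0.002, 0, 0, 0, 0.01], [0.001, 0, 0.001, 0, 0.01]]
  ]
}}

```text
time: 7.53
tool_pos: [563.3, 16.4, 30.5]
tcp_rot: [1.538, 1.496, -0.014]
contact_force: [-1.4, 3.7, 3.1]
grip_width: 17.2
```

{"op": "send_rows", "data": {
  "commands": [
    [[0.001, 0, 0.0005, 0, 0.01]]
  ]
}}

```text
time: 7.62
tool_pos: [563.7, 16.2, 30.2]
tcp_rot: [1.545, 1.495, -0.007]
contact_force: [-1.9, 2.0, 6.5]
grip_width: 17.9
```

Contact is made (Fz went from -3.5 to +6.5 N). Releasing by opening wide.

{"op": "send_rows", "data": {
  "commands": [
    [[0, 0, 0, 0, 0.03], [0, 0, 0, 0, 0.05], [-0.001, 0, 0, 0, 0.0918], [-0.002, 0, 0, 0, 0.0918], [-0.002, 0, 0, 0, 0.0918], [0, 0, 0, 0, 0.0918]]
  ]
}}

```text
time: 8.12
tool_pos: [564.9, 14.9, 36.7]
tcp_rot: [1.527, 1.491, -0.026]
contact_force: [0.2, 0.5, -0.3]
grip_width: 53.5
```

Run:
```python
from h import *
go([563,16,38],-np.pi/2); d,_=cap("wrist","w4"); t,_=cap("side","side3"); crop(t["color"],180,120,330,240,5,"side3c")
```

```text
t 8.12 pos [564.9  14.9  36.7] xaxis [ 0.08  -0.002 -0.997] zhead -1.5527 F [ 0.2  0.5 -0.3] w 53.5 q6 1.43 dq 0.004
shift tool m [-0.0015 -0.0017 -0.0011]
turn deg 1.03
```

View pics/w4.png

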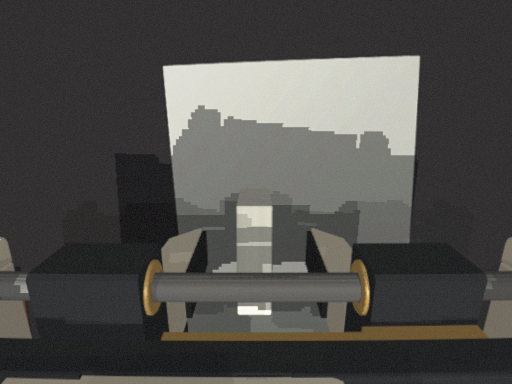

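View pics/side3c.png

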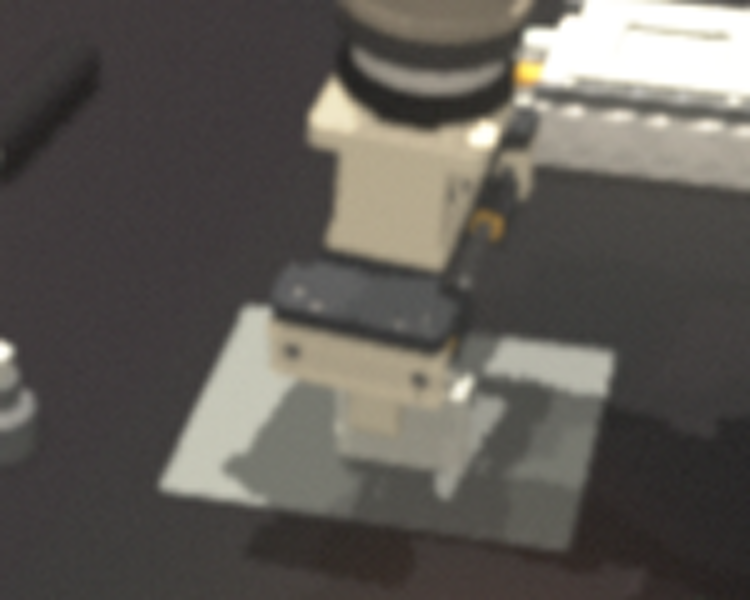

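The blank stands free on the mat. The gripper's left finger will now push it over toward -y (tool +z), leaving the other finger well clear.

{"op": "send_rows", "data": {
  "commands": [
    [[0.0005, 0, 0, 0.5, 0.078], [0.0005, 0, 0.0, 0.5, 0.078], [0.0005, 0, 0.003, 0, 0.078], [0.0005, 0, 0.006, 0, 0.078], [0.0005, 0, 0.006, 0, 0.078], [0.0005, 0, 0.005, 0, 0.078]]
  ]
}}

```text
time: 8.72
tool_pos: [564.7, -5.8, 32.9]
tcp_rot: [1.548, 1.492, -0.023]
contact_force: [0.5, -0.1, -0.6]
grip_width: 78.2
```

Run:
```python
from h import *
go([565,-12,38],-np.pi/2); d,_=cap("wrist","w5")
```

```text
t 8.72 pos [564.7  -5.8  32.9] xaxis [ 0.079 -0.002 -0.997] zhead -1.5704 F [ 0.5 -0.1 -0.6] w 78.2 q6 1.41 dq 0.133
shift tool m [-0.0051  0.0007  0.0062]
turn deg 0.02
```

View pics/w5.png

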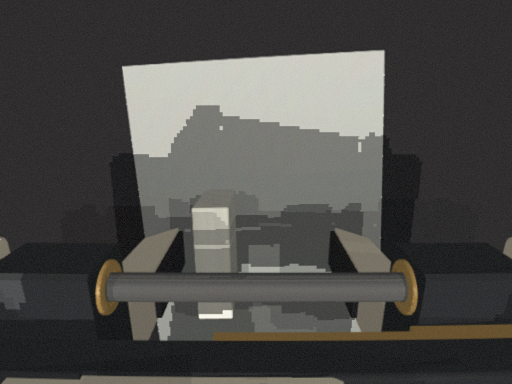

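The finger (tip at column 183) is about 6-8 mm from the blank's left face (column 194). I'll raise slightly and push.

{"op": "send_rows", "data": {
  "commands": [
    [[-0.005, 0, 0.001, 0, 0.078], [-0.001, 0, 0.004, 0, 0.078], [0, 0, 0.004, 0, 0.078], [0, 0, 0.004, 0, 0.078], [0, 0, 0.004, 0, 0.078]]
  ]
}}

```text
time: 9.18
tool_pos: [564.3, -25.6, 39.7]
tcp_rot: [1.548, 1.492, -0.023]
contact_force: [0.6, 0.5, 0.7]
grip_width: 77.9
```

Run:
```python
from h import *
go([565,-12,38],-np.pi/2); d,_=cap("wrist","w6")
```

```text
t 9.18 pos [564.3 -25.6  39.7] xaxis [ 0.079 -0.002 -0.997] zhead -1.572 F [0.6 0.5 0.7] w 77.9 q6 1.37 dq 0.104
shift tool m [ 0.0018  0.0006 -0.0136]
turn deg -0.07
```

View pics/w6.png

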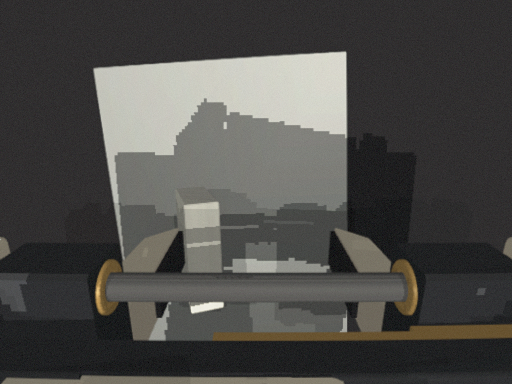

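The blank's top has moved right relative to its base, so it's tipping. Continue.

{"op": "send_rows", "data": {
  "commands": [
    [[0, 0, 0.003, 0, 0.078], [0, 0, 0.003, 0, 0.078], [0, 0, 0.003, 0, 0.078], [0, 0, 0.001, 0, 0.078], [0, 0, 0, 0, 0.078]]
  ]
}}

```text
time: 9.65
tool_pos: [564.2, -38.0, 39.5]
tcp_rot: [1.542, 1.492, -0.031]
contact_force: [0.7, 0.4, 0.6]
grip_width: 78.2
```

Run:
```python
from h import *
go([565,-12,38],-np.pi/2); d,_=cap("wrist","w7")
```

```text
t 9.65 pos [564.2 -38.   39.5] xaxis [ 0.079 -0.002 -0.997] zhead -1.573 F [0.7 0.4 0.6] w 78.2 q6 1.35 dq 0.002
shift tool m [ 0.0015  0.0007 -0.026 ]
turn deg -0.12
```

View pics/w7.png

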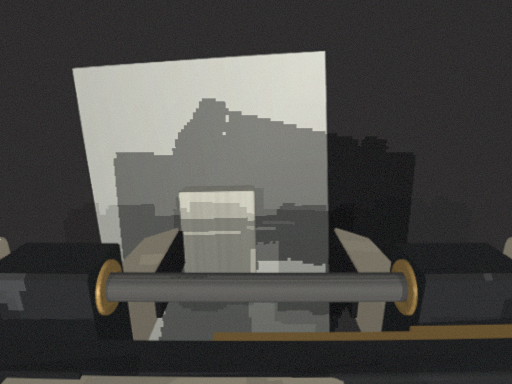

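The blank fell flat between the fingers; its top face's far corners are at about (180,192) and (254,190). I'll measure it.

Run:
```python
from h import *
d=dict(np.load("pics/w7.npz")); crop(d["color"],165,180,285,330,4.0,"w7c"); crop(cv2.convertScaleAbs(d["color"],alpha=1.0),165,180,285,330,4.0,"w7c")
t,_=cap("side","side4"); crop(t["color"],180,120,330,240,5,"side4c")
```

```text
(no output)
```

View pics/w7c.png

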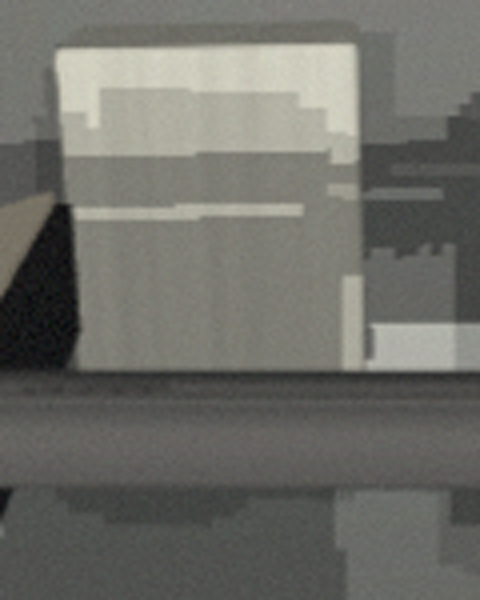

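View pics/side4c.png

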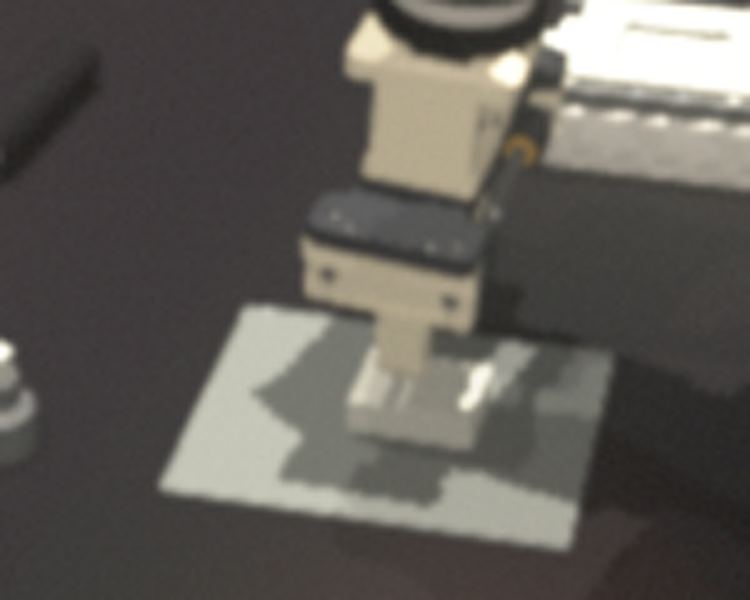

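Run:
```python
from h import *
d=dict(np.load("pics/w7.npz"))
P=onz(d,np.array([[58,47],[356,43],[364,370],[80,370]])/4+[165,180],21,d["T"])
print(P.round(1),np.linalg.norm(np.diff(P,axis=0),axis=1).round(1))
a=np.arctan2(P[0,1]-P[3,1],P[0,0]-P[3,0]);b=np.arctan2(P[1,1]-P[2,1],P[1,0]-P[2,0]);e=np.arctan2(P[1,1]-P[0,1],P[1,0]-P[0,0])+np.pi/2;print("yaw",a,b,e)
m=(P[0]+P[1])/2; c=m-30*np.array([np.cos(b),np.sin(b),0]);print("centre",c)
go([c[0],c[1],12.5],-np.pi/2+b)
```

```text
[[592.2   6.9  21. ]
 [592.7 -36.2  21. ]
 [541.7 -37.3  21. ]
 [541.6   6.1  21. ]] [43.1 51.1 43.4]
yaw 0.01430945642289482 0.022008617367797044 0.01289198083320331
centre [562.47087923 -15.31190157  21.        ]
t 9.75 pos [564.1 -37.7  39.5] xaxis [ 0.079 -0.002 -0.997] zhead -1.5727 F [ 0.6 -0.4 -0.3] w 77.6 q6 1.35 dq 0.006
shift tool m [ 0.0267 -0.0038 -0.0224]
turn deg -1.37
```

The measured top is 43.2 wide (it should be 44), the centre is about (562.5,-15.3), the yaw is about 0.016, and it lies flat. Next I'll centre over it, then lower the tips to z≈13 so they keep clear of the plate later.

{"op": "send_rows", "data": {
  "commands": [
    [[0, -0.001, -0.007, -0.6, 0.078], [0, -0.0005, -0.008, -0.5, 0.078], [0.004, 0, -0.006, 0, 0.078], [0.006, 0, -0.001, 0, 0.078], [0.004, 0, 0, 0, 0.078], [0, 0, 0, 0, 0.078]]
  ]
}}

```text
time: 10.25
tool_pos: [563.2, -11.8, 23.9]
tcp_rot: [1.525, 1.492, -0.025]
contact_force: [-0.4, -0.1, 0.2]
grip_width: 77.9
```

Run:
```python
from h import *
go([562.5,-15.3,13],-np.pi/2+.016)
```

```text
t 10.25 pos [563.2 -11.8  23.9] xaxis [ 0.079 -0.002 -0.997] zhead -1.5495 F [-0.4 -0.1  0.2] w 77.9 q6 1.37 dq 0.011
shift tool m [ 0.0108 -0.0016  0.0035]
turn deg 0.31
```

{"op": "send_rows", "data": {
  "commands": [
    [[0.004, -0.001, 0.002, 0.2, 0.078], [0.004, 0, 0.001, 0, 0.078], [0.002, 0, 0, 0, 0.078], [0, 0, 0, 0, 0.078]]
  ]
}}

```text
time: 10.58
tool_pos: [562.7, -15.2, 12.0]
tcp_rot: [1.529, 1.493, -0.024]
contact_force: [0.1, -0.1, -0.0]
grip_width: 77.7
```

Run:
```python
from h import *
go([562.5,-15.3,13],-np.pi/2+.016)
```

```text
t 10.58 pos [562.7 -15.2  12. ] xaxis [ 0.077 -0.002 -0.997] zhead -1.5532 F [ 0.1 -0.1 -0. ] w 77.7 q6 1.37 dq 0.006
shift tool m [-0.001  -0.0001  0.0001]
turn deg 0.09
```

{"op": "send_rows", "data": {
  "commands": [
    [[-0.001, 0, 0, 0, 0.06], [0, 0, 0, 0, 0.05], [0, 0, 0, 0, 0.03], [0, 0, 0, 0, 0.03], [0, 0, 0, 0, 0.03], [0, 0, 0, 0, 0.03]]
  ]
}}

```text
time: 11.08
tool_pos: [563.0, -16.0, 13.4]
tcp_rot: [1.528, 1.493, -0.026]
contact_force: [-0.1, 1.1, -1.6]
grip_width: 43.2
```

Run:
```python
from h import *
go([562.5,-15.3,13],-np.pi/2+.016)
```

```text
t 11.08 pos [563.  -16.   13.4] xaxis [ 0.078 -0.002 -0.997] zhead -1.5545 F [-0.1  1.1 -1.6] w 43.2 q6 1.37 dq 0.002
shift tool m [ 0.0004 -0.0005 -0.0007]
turn deg 0.02
```

Gripped across the 44 mm edges. Now lift and carry toward the bench.

{"op": "send_rows", "data": {
  "commands": [
    [[-0.005, 0, 0, 0, 0.03], [-0.01, 0, 0, 0, 0.03], [-0.02, 0, 0, 0, 0.03], [-0.025, 0, 0.005, 0, 0.03], [-0.025, -0.003, 0.015, -0.5, 0.03], [-0.01, -0.006, 0.025, -0.5, 0.03], [0, -0.008, 0.03, -0.5, 0.03], [0, -0.008, 0.035, 0, 0.03], [0, -0.008, 0.035, 0, 0.03], [0, -0.008, 0.035, 0, 0.03]]
  ]
}}

```text
time: 11.92
tool_pos: [518.7, -195.9, 115.4]
tcp_rot: [1.503, 1.495, -0.01]
contact_force: [0.3, -0.2, -2.7]
grip_width: 43.7
```

Run:
```python
from h import *
go([498,-315.5,100],-np.pi/2+.046)
```

```text
t 11.92 pos [ 518.7 -195.9  115.4] xaxis [ 0.075 -0.001 -0.997] zhead -1.5141 F [ 0.3 -0.2 -2.7] w 43.7 q6 0.97 dq 0.847
shift tool m [ 0.0139 -0.0286  0.1182]
turn deg 0.61
```

{"op": "send_rows", "data": {
  "commands": [
    [[0, -0.005, 0.035, 0.3, 0.03], [0, -0.004, 0.03, 0.3, 0.03], [0, -0.003, 0.02, 0, 0.03], [0, -0.001, 0.01, 0, 0.03], [0, 0, 0, 0, 0.03], [0, 0, 0, 0, 0.03]]
  ]
}}

```text
time: 12.42
tool_pos: [506.4, -302.3, 118.7]
tcp_rot: [1.48, 1.494, -0.053]
contact_force: [0.2, 0.1, -3.1]
grip_width: 43.5
```

Run:
```python
from h import *
go([498,-315.5,90],-np.pi/2+.046)
```

```text
t 12.42 pos [ 506.4 -302.3  118.7] xaxis [ 0.076 -0.004 -0.997] zhead -1.5327 F [ 0.2  0.1 -3.1] w 43.5 q6 0.81 dq 0.01
shift tool m [ 0.028  -0.0111  0.0126]
turn deg -0.45
```

{"op": "send_rows", "data": {
  "commands": [
    [[0.006, -0.003, 0.004, -0.4, 0.03], [0.012, -0.004, 0.004, 0, 0.03], [0.012, -0.003, 0.004, 0, 0.03], [0.007, 0, 0, 0, 0.03], [0, 0, 0, 0, 0.03]]
  ]
}}

```text
time: 12.83
tool_pos: [500.6, -308.2, 79.6]
tcp_rot: [1.499, 1.495, -0.017]
contact_force: [-0.1, -0.1, -3.5]
grip_width: 43.4
```

Run:
```python
from h import *
go([498,-315.5,78],-np.pi/2+.046)
d,_=cap("wrist","w8"); crop(d["color"],160,80,360,300,3.0,"w8c")
```

```text
t 12.83 pos [ 500.6 -308.2   79.6] xaxis [ 0.076 -0.001 -0.997] zhead -1.5162 F [-0.1 -0.1 -3.5] w 43.4 q6 0.77 dq 0.014
shift tool m [ 0.0014 -0.0031  0.0071]
turn deg 0.49
```

View pics/w8c.png

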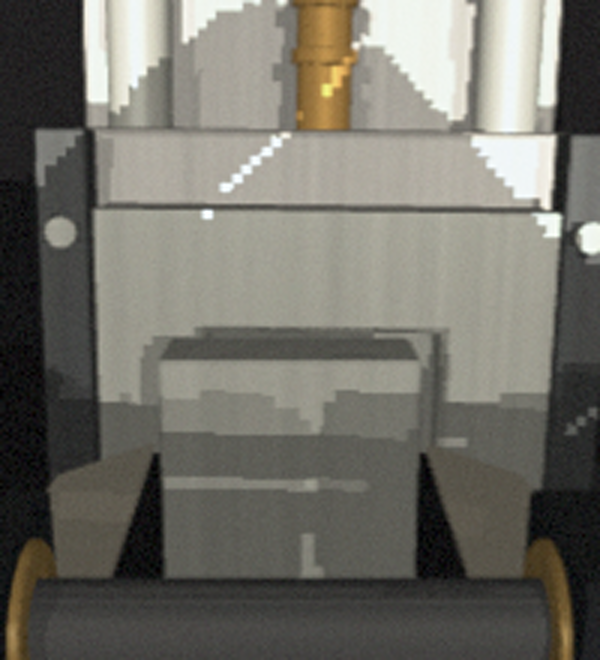

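The wrist view shows the held blank above the recess. The mouth's far edge (row about 329) and right edge (column about 440) are visible, along with the plate's edges. I'll compute both positions from this one image.

Run:
```python
from h import *
d=dict(np.load("pics/w8.npz"));T=d["T"]; g=cv2.cvtColor(d["color"],cv2.COLOR_BGR2GRAY)
f=lambda L:np.array(L,float)/3+[160,80]
z0=T[2,3]
rec=onz(d,f([[210,329],[440,329],[434,445]]),56,T); print("recess far L,R, right near",rec[:,:2].round(1).tolist())
pl=onz(d,f([[95,207],[557,210],[543,480],[101,450]]),56,T); print("plate",pl[:,:2].round(1).tolist())
sc=onz(d,f([[60,232],[592,239]]),54,T);print("screws",sc[:,:2].round(1).tolist())
o=monitor.get_obs(); zt=o["tool_pos"][2]; print(zt)
top=onz(d,f([[161,360],[416,358],[416,560],[164,560]]),zt+7.6,T); print("top",top[:,:2].round(1).tolist())
bot=onz(d,f([[172,338],[414,338]]),zt-10.4,T); print("bot",bot[:,:2].round(1).tolist())
for c in (230,250,270,290): print(c,g[184:204,c].tolist())
for r in (195,200,205,210,215): print(r,g[r,296:314].tolist())
```

```text
recess far L,R, right near [[527.8, -290.8], [530.3, -336.2], [506.3, -337.2]]
plate [[550.5, -267.8], [555.0, -356.7], [499.9, -360.3], [501.5, -269.7]]
screws [[545.1, -260.7], [549.6, -364.9]]
80.17621181862594
top [[529.0, -285.1], [531.6, -327.1], [495.7, -330.2], [493.3, -286.5]]
bot [[528.7, -284.9], [531.2, -329.2]]
230 [157, 158, 156, 158, 140, 97, 90, 86, 84, 84, 80, 82, 80, 82, 80, 85, 133, 139, 144, 149]
250 [159, 154, 155, 160, 151, 108, 91, 92, 88, 78, 78, 80, 79, 87, 83, 84, 131, 147, 152, 151]
270 [148, 154, 151, 151, 144, 116, 99, 97, 96, 80, 78, 75, 83, 79, 80, 80, 131, 144, 149, 147]
290 [153, 155, 154, 154, 151, 125, 95, 132, 120, 79, 82, 80, 83, 82, 83, 91, 134, 148, 152, 151]
195 [87, 110, 134, 136, 131, 139, 134, 123, 88, 75, 83, 102, 115, 142, 157, 154, 155, 157]
200 [134, 133, 131, 128, 129, 134, 120, 95, 84, 74, 87, 101, 99, 121, 146, 153, 153, 156]
205 [154, 153, 150, 139, 112, 94, 95, 94, 82, 70, 79, 89, 102, 125, 145, 157, 156, 154]
210 [150, 147, 142, 126, 102, 94, 94, 92, 82, 77, 79, 96, 115, 139, 157, 153, 153, 153]
215 [117, 113, 110, 95, 95, 98, 93, 91, 74, 74, 82, 88, 90, 93, 94, 92, 88, 92]
```

The measurements agree with the first look. Recess centre is about (497.5,-315.2) and carriage yaw about 0.050. The held blank's centre equals TCP plus (-0.4, 0), and it's level and parallel. Going to just above the mouth.

Run:
```python
from h import *
go([497.9,-315.2,72],-np.pi/2+.05)
```

```text
t 12.88 pos [ 500.8 -308.2   80.2] xaxis [ 0.076 -0.001 -0.997] zhead -1.516 F [-0.3 -0.4 -3.1] w 43.6 q6 0.77 dq 0.025
shift tool m [ 0.0079 -0.0039  0.0067]
turn deg 0.28
```

{"op": "send_rows", "data": {
  "commands": [
    [[0.001, -0.002, 0.003, 0.3, 0.03], [0.003, -0.001, 0.002, 0, 0.03], [0.003, -0.001, 0.001, 0, 0.03], [0.001, 0, 0, 0, 0.03], [0, 0, 0, 0, 0.03]]
  ]
}}

```text
time: 13.3
tool_pos: [499.0, -313.7, 73.0]
tcp_rot: [1.483, 1.492, -0.035]
contact_force: [0.0, 0.6, -2.3]
grip_width: 43.6
```

Run:
```python
from h import *
go([497.9,-315.2,69],-np.pi/2+.05)
```

```text
t 13.3 pos [ 499.  -313.7   73. ] xaxis [ 0.078 -0.003 -0.997] zhead -1.5187 F [ 0.   0.6 -2.3] w 43.6 q6 0.76 dq 0.003
shift tool m [ 0.0039 -0.0015  0.0014]
turn deg 0.12
```

{"op": "send_rows", "data": {
  "commands": [
    [[0.002, -0.001, 0.001, 0.1, 0.03], [0.001, -0.001, 0.0005, 0, 0.03], [0.001, 0, 0, 0, 0.03]]
  ]
}}

```text
time: 13.55
tool_pos: [497.6, -315.8, 69.1]
tcp_rot: [1.475, 1.491, -0.045]
contact_force: [-0.8, 0.7, -2.8]
grip_width: 43.0
```

Run:
```python
from h import *
go([497.9,-315.2,66],-np.pi/2+.05)
d,_=cap("wrist","w9"); crop(d["color"],160,80,360,300,3.0,"w9c")
```

```text
t 13.55 pos [ 497.6 -315.8   69.1] xaxis [ 0.079 -0.004 -0.997] zhead -1.5208 F [-0.8  0.7 -2.8] w 43.0 q6 0.76 dq 0.03
shift tool m [ 0.0032  0.0001 -0.0006]
turn deg -0.0
```

View pics/w9c.png

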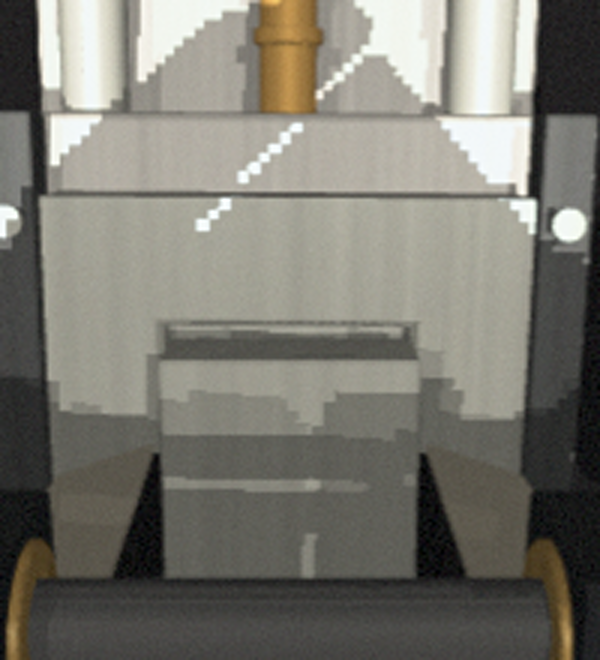

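The mouth's far edge spans columns 160 to 417, centred on column 288.5. The blank's top spans 161-416, the same centre, so it's laterally aligned. I'll check the fore-aft gap.

Run:
```python
from h import *
d=dict(np.load("pics/w9.npz"));T=d["T"]; g=cv2.cvtColor(d["color"],cv2.COLOR_BGR2GRAY)
for c in (225,240,255,270,285): print(c,g[182:204,c].tolist())
f=lambda L:np.array(L,float)/3+[160,80]
rec=onz(d,f([[160,321.5],[417,321.5]]),56,T); print("rec",rec[:,:2].round(1).tolist(),rec.mean(0))
zt=69.1
top=onz(d,f([[161,360],[416,360]]),zt+7.6,T); print("top",top.mean(0).round(1),top[:,:2].round(1).tolist())
bot=onz(d,f([[172,338],[414,338]]),zt-10.4,T); print("bot",bot.mean(0).round(1))
pl=onz(d,f([[40,194],[533,197]]),56,T); print("plate",pl.mean(0).round(1),pl[:,:2].round(1).tolist())
```

```text
225 [162, 163, 158, 159, 142, 105, 122, 156, 123, 118, 103, 79, 80, 77, 81, 84, 84, 87, 138, 151, 154, 156]
240 [157, 157, 156, 158, 145, 105, 132, 156, 107, 94, 93, 83, 86, 85, 82, 80, 82, 85, 134, 146, 156, 154]
255 [158, 160, 160, 158, 148, 116, 129, 158, 157, 102, 90, 80, 81, 87, 82, 83, 83, 84, 133, 148, 149, 152]
270 [164, 166, 162, 160, 152, 109, 130, 157, 156, 120, 91, 85, 75, 83, 79, 82, 78, 87, 129, 148, 150, 150]
285 [163, 165, 162, 161, 151, 117, 114, 164, 144, 106, 92, 80, 82, 82, 84, 86, 84, 90, 137, 153, 154, 157]
rec [[528.1, -289.9], [530.5, -337.7]] [ 529.32148627 -313.79194      56.        ]
top [ 526.9 -313.8   76.7] [[525.9, -292.6], [528.0, -334.9]]
bot [ 526.8 -314.7   58.7]
plate [ 552.6 -312.3   56. ] [[550.6, -267.6], [554.6, -357.0]]
```

It's aligned: gap 2.4-2.5 mm against an ideal 2.5, with matching lateral and yaw. Lowering straight down.

{"op": "send_rows", "data": {
  "commands": [
    [[0.002, -0.0002, 0, 0, 0.03], [0.002, -0.0002, 0, 0, 0.03]]
  ]
}}

```text
time: 13.77
tool_pos: [497.6, -315.9, 65.0]
tcp_rot: [1.473, 1.491, -0.048]
contact_force: [0.2, -0.5, -2.4]
grip_width: 43.5
```

Run:
```python
from h import *
go([497.6,-315.6,60],-np.pi/2+.05)
```

```text
t 13.77 pos [ 497.6 -315.9   65. ] xaxis [ 0.08  -0.004 -0.997] zhead -1.5211 F [ 0.2 -0.5 -2.4] w 43.5 q6 0.76 dq 0.056
shift tool m [ 0.005  -0.0004 -0.0004]
turn deg -0.02
```

{"op": "send_rows", "data": {
  "commands": [
    [[0.002, -0.0002, 0, 0, 0.03], [0.0015, -0.0001, 0, 0, 0.03]]
  ]
}}

```text
time: 13.93
tool_pos: [497.6, -315.9, 61.0]
tcp_rot: [1.473, 1.491, -0.048]
contact_force: [0.1, -0.5, -3.0]
grip_width: 43.5
```

Run:
```python
from h import *
go([497.6,-315.6,59.5],-np.pi/2+.05)
```

```text
t 13.93 pos [ 497.6 -315.9   61. ] xaxis [ 0.079 -0.004 -0.997] zhead -1.521 F [ 0.1 -0.5 -3. ] w 43.5 q6 0.76 dq 0.043
shift tool m [ 0.0015 -0.0001 -0.0003]
turn deg -0.01
```

Sliding in without resistance: the bottom is about 5 mm below the plate's top. Continue the last 2-3 mm.

{"op": "send_rows", "data": {
  "commands": [
    [[0.0012, -0.0001, 0, 0, 0.03], [0.0005, 0, 0, 0, 0.03]]
  ]
}}

```text
time: 14.1
tool_pos: [497.5, -315.8, 58.7]
tcp_rot: [1.479, 1.492, -0.041]
contact_force: [0.4, -0.7, -3.0]
grip_width: 43.3
```

Run:
```python
from h import *
go([497.6,-315.6,58.4],-np.pi/2+.05)
```

```text
t 14.1 pos [ 497.5 -315.8   58.7] xaxis [ 0.079 -0.003 -0.997] zhead -1.5209 F [ 0.4 -0.7 -3. ] w 43.3 q6 0.76 dq 0.014
shift tool m [ 0.0003  0.0001 -0.0002]
turn deg -0.01
```

{"op": "send_rows", "data": {
  "commands": [
    [[0.0007, 0, 0, 0, 0.03]]
  ]
}}

```text
time: 14.18
tool_pos: [497.5, -315.8, 58.4]
tcp_rot: [1.478, 1.492, -0.042]
contact_force: [-2.9, 1.2, 10.0]
grip_width: 43.4
```

Floor contact at TCP z = 58.4, exactly the height predicted for a seated blank. Releasing.

{"op": "send_rows", "data": {
  "commands": [
    [[0, 0, 0, 0, 0.05], [0, 0, 0, 0, 0.06], [0, 0, 0, 0, 0.07], [0, 0, 0, 0, 0.07], [-0.003, 0, 0, 0, 0.07]]
  ]
}}

```text
time: 14.6
tool_pos: [498.4, -316.6, 62.9]
tcp_rot: [1.451, 1.489, -0.07]
contact_force: [-0.2, 0.1, -0.5]
grip_width: 69.0
```

{"op": "send_rows", "data": {
  "commands": [
    [[-0.005, 0, 0, 0, 0.07], [-0.015, 0, 0, 0, 0.07], [-0.02, 0, 0, 0, 0.07], [-0.02, 0, 0, 0, 0.07], [-0.01, 0, 0, 0, 0.07], [0, 0, 0, 0, 0.07], [0, 0, 0, 0, 0.07]]
  ]
}}

```text
time: 15.18
tool_pos: [492.5, -316.3, 137.4]
tcp_rot: [1.442, 1.488, -0.078]
contact_force: [0.2, -0.3, -0.1]
grip_width: 70.1
```

Run:
```python
from h import *
go()
d,_=cap("wrist","w10"); crop(d["color"],150,80,370,270,3.4,"w10c")
s,_=cap("scene","scene10"); t,_=cap("side","side10")
```

```text
t 15.18 pos [ 492.5 -316.3  137.4] xaxis [ 0.083 -0.006 -0.997] zhead -1.5209 F [ 0.2 -0.3 -0.1] w 70.1 q6 0.76 dq 0.015
```

View pics/w10c.png

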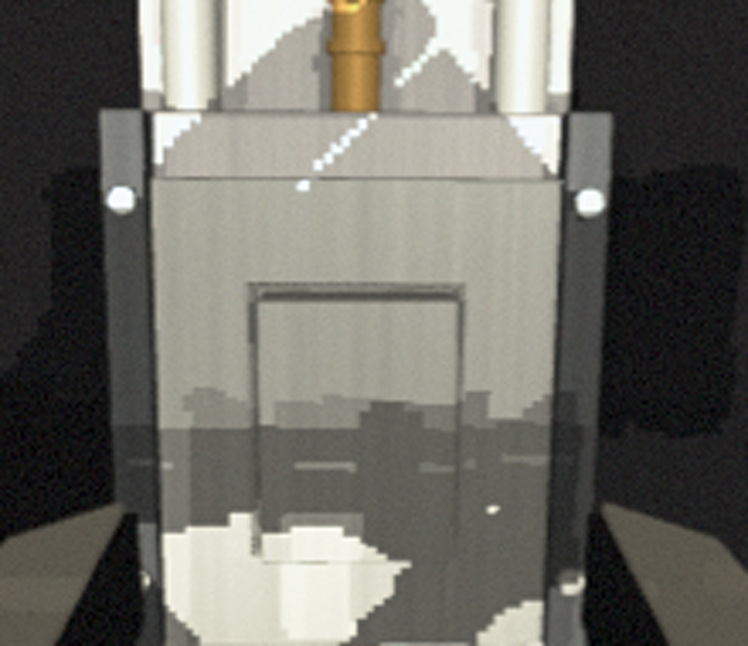

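View pics/side10.png

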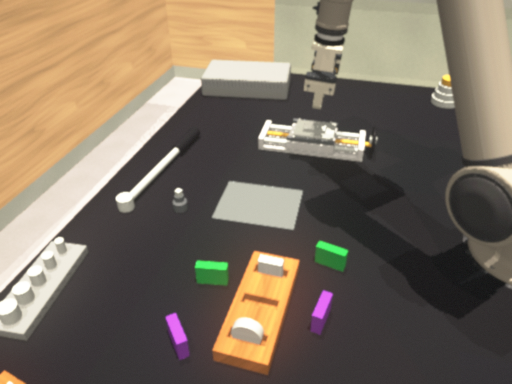

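The blank sits square in the recess, with the mouth lines around it even on all sides. The disc, square and adaptor are where they were. One size and height check on its top face:

Run:
```python
from h import *
d=dict(np.load("pics/w10.npz"));T=d["T"]
f=lambda L:np.array(L,float)/3.4+[150,80]
P=onz(d,f([[258,300],[461,300],[459,563],[260,562]]),66,T)
print(P[:,:2].round(1).tolist(),P.mean(0),np.linalg.norm(np.diff(P,axis=0),axis=1).round(1))
pl=onz(d,f([[150,177],[560,180]]),56,T); c=pl.mean(0)-55*np.array([np.cos(.05),np.sin(.05),0]);print("plate mid",c, "yaw blank",np.arctan2(P[0,1]-P[3,1],P[0,0]-P[3,0]),np.arctan2(P[1,1]-P[2,1],P[1,0]-P[2,0]))
go()
```

```text
[[525.9, -292.6], [528.1, -336.4], [468.0, -340.2], [466.1, -295.0]] [ 496.99235473 -316.02480089   66.        ] [43.8 60.2 45.2]
plate mid [ 497.54349593 -315.08893701   56.        ] yaw blank 0.03940428826815019 0.06321109150952572
t 15.33 pos [ 492.  -315.9  136.2] xaxis [ 0.081 -0.005 -0.997] zhead -1.5209 F [-0.1 -0.6 -0.1] w 70.2 q6 0.76 dq 0.01
```

The top face measures 60.2 x 44-45 mm when cast at the seated height of 66 mm. Its centre is within about 1 mm of the plate's middle and its yaw matches. Handing in.

```bash
python3 -c "
from plant import close_job
print(close_job())"
```

```text
the job is handed in; nothing more can be done
None
```

The rectangular blank is seated in the recess and released, and the job was handed in at about 15.3 s of the 64 s limit; `close_job()` reported no verdict.

I took the blank from the rack's middle slot, stood it on the mat and released it. One finger then tipped it flat. I gripped it again across its 44 mm sides, carried it level to the bench and lowered it into the recess.

**Last checks:**
- **Height:** it met the recess floor at the predicted seated height (58.4 mm at the tool tip).
- **Size and position:** seen from above at the seated height, its top measured about 60 x 44 mm. Its centre is about 1 mm from the plate's middle.
- **Squareness:** its two long edges read 0.039 and 0.063 rad, against about 0.05 for the carriage. That spread is my corner-picking error.
- **Surroundings:** the gripper is clear, about 70 mm above the blank. The disc, square and adaptor look unmoved in the side view, though I did not re-measure them.

**What disagreed:**
- **Tool tilt:** it crept to about 0.08 rad about the jaw axis during the moves and I could not correct it. It was the same when gripping and when seating, so the blank stayed level.
- **Camera agreement:** the fixed and wrist cameras differed by 2–3 mm, so I used the wrist camera's values.

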